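# Seat the well comb in its slotted block

## Task

Take the six-toothed well comb out of its parking stand and lower it into the slotted block on the casting bed, so that every tooth enters its own slot; the block has some side play, so feel for the slots gently and never force the comb. Then press it fully home past the two spring catches, so that its bar lies flat on the block, and let go. Leave the crucible, the vial and the dish alone.

Things in the scene. Friction and masses are not known exactly. Their poses are not given: they have to be found in the camera images.
- comb_tab (a point): On the grip tab of the loose white plastic comb (0.12 kg). Tab: 14 mm thick in x (pinch it so), 44 mm along y, top 11 mm above this point. Below it a bar 14 x 108 x 14 mm, underside 27 mm below this point, with a lug 8 mm high at each end (116 mm over the lugs). y runs along the bar, z up. It fits either way round. Fingers may reach 22 mm below this point, clear of stand and block.
- comb_tips (a point): On the comb, middle of the row of tooth tips, 55 mm below comb_tab. Six flat teeth under the bar, 28 mm long, 8 mm wide in y, 5 mm thick in x, 16 mm pitch along y; tips chamfered 1 mm over the last 3 mm. Axes as comb_tab.
- stand: Grey plastic parking stand, fixed: base 70 x 150 x 6 mm, two rails along y with a gap of 8 mm, tops 46 mm above the worktop, end plates 56 mm high. At the start the comb's bar rests upright on the rails, teeth hanging in the gap; it lifts straight up. Origin: centre of the underside; y along the rails.
- bed: Casting bed: flat aluminium plate 100 x 200 x 6 mm, fixed, with low guide rails that carry a grey block 34 (x) x 140 (y) x 38 mm with slots. The block is centred in x, but stands up to 8 mm off the bed's centre in y, either way; this offset is NOT reported: see it, or feel for it with the teeth. Friction holds the block (40 N would shift it). Origin: centre of the underside; y along the slots.
- bed_top (a point): Fixed to the bed 44 mm above its underside, above the bed's centre, level with the block's top; axes as the bed. Block: six slots in a row along y, 16 mm pitch, each 10 mm in y, 9 mm in x, 33 mm deep, 6 mm walls between, 25 mm of solid top beyond the outer slots. Comb home: bar's underside on the block's top, comb_tab 27 mm above this height, 71 mm above the worktop.
- bed_catches (a point): Fixed to the bed's centre 17 mm above bed_top: height of the bar's underside where its lugs meet two sprung steel catches on 14 mm posts at the block's ends, 116 mm apart. They lean inward, resist the push down with about 8 to 14 N in all and snap over the lugs in the last millimetre. The comb's weight alone does not pass them. More than 40 N between comb and block or bed is too much.
- crucible: White ceramic crucible, 44 x 44 x 36 mm, standing loose beside the bed; bystander. Origin: centre of its underside.
- vial: Small lab vial with a white cap, 28 x 29 x 60 mm, standing loose beside the bed; bystander. Origin: centre of its underside.
- petri_dish: Flat glass dish, 60 mm across, 15 mm high, loose beside the stand; bystander. Origin: centre of its underside.
Not all that is in view belongs to the job. Of the things shaped like the part that bears comb_tab, the white one is meant.

How it is judged:
By the outcome, as a careful person would: the job done as asked, in the order asked, and still so for the second after the job is handed in, with the robot touching nothing.
It also fails if it takes over 67 s, if anything falls off the work surface, if the arm or the gripper's body presses on something with over 40 N, if the wrist force passes 120 N, or if a joint passes its speed limit or range.

## Robot

A 6-joint arm with a two-finger parallel gripper is mounted at the origin on a cart in front of the work surface, level with it; the furniture and walls round the work are solid. World frame = base frame: x ahead of the robot, y to its left, z up, the work surface at z = 0. Lengths are in mm, angles in degrees, forces in N, time in s.
With the tool pointing down it reaches from about 300 to 850 mm from the base axis. Payload 4.2 kg.
Tool frame: the origin (TCP) lies at the very end of the fingers, on their centre line; the grasp point (between the pads) lies 19 mm behind it (env.grasp_offset is the distance from the TCP to the grasp point, in mm); z points along the fingers, y is the line along which they close (so a half turn about z gives the same grasp; the last joint's range is limited). The gripper opens to 91 mm and grips with 3 to 60 N. Pads are 32 mm wide; open, the fingers measure 118 mm over their backs; the gripper's body (76 mm by 178 mm) begins 60 mm behind the grasp point.
Start: joints at [-1.146, 18.312, 89.639, -0, 72.044, -1.146], TCP at [575.016, 0, 213.976] pointing down, gripper open.
Joint ranges: [-177.97, 177.97], [-48.28, 115.42], [12.27, 149.76], [-77.06, 257.06], [2.81, 150.46], [-146.56, 146.56]. Speed limits (degrees/s): [147.25, 147.25, 180, 180, 180, 180].

## Interface

Orientations are given as [roll, pitch, yaw] about the fixed x, y, z axes, in that order (R = Rz(yaw) Ry(pitch) Rx(roll)).
In Python, from workcell import env, eyes gives the robot as it stands.
- The arm moves only by the tool send_rows, never from a script. Its arguments are lists of equal length, an entry for each row: "grip": the opening, from -1 (shut) to 1 (fully open), so that 0 is half open; "xyz": the shift along the world's x, y, z in m, a list of three; "yaw": the turn about the world's z in degrees. A call has 1 to 8 rows; each row is the pose to reach, as a shift and turn from the pose commanded when the call began; what a row does not reach only later rows make up. A row lasts 1/12 s, in which the tool goes at most 41.7 mm and 7.16 degrees, less where a joint would pass 70% of its speed; a pose out of reach is approached as far as the arm can. A call with a gripper value outside its range is refused whole. The fingers move at their own pace and stop on an object; "grip_force" is the grip in N (left out, the last holds). Time passes only in rows, so rows that repeat a pose let the fingers close. It gives the time, the measured TCP pose, the force, the opening and the grip force at its end, in the units of the state.
- env.state(): the state, without advancing time (a new reading comes with each control period).
- eyes.grab_frame(name): name is "scene" or "side" or "wrist"; returns a dict with "frame" (400x640x3 uint8, red, green, blue), "fx", "fy", "cx", "cy" (pixels), "D" ([k1, k2, p1, p2, k3] as OpenCV has them; the pictures are not rectified), "pose" (4x4, takes a point from camera to world coordinates). Camera axes: x right, y down, z forward; pixel columns grow to the right and rows downward; lengths in mm; the calibration is good to about 2 mm. A picture is of the moment at which its call begins. There is no depth.
- env.job_done(): hands the job in; it is judged then, once.
The state is a dict: "time_s": time; "qpos": joint angles; "qvel": joint speeds; "effort": joint torques, N m; "ee_pos": TCP position; "ee_rot": TCP orientation; "force": force on the tool from outside, world axes, zero at the start; "torque": the same for the moment, N m; "gripper_width": finger opening in mm; "gripper_force": force on a finger pad.
Only numpy, scipy, OpenCV 4.12 (cv2) and the standard library are available. Lean on these libraries where they do the work, as an engineer would, in place of code of your own. Each camera call takes 0.05 s, during which the arm holds its last target. There are 200 camera calls.

## Working session

There is one attempt and no reset: what is moved stays moved. The work goes in short steps, Python scripts to look and compute and a tool call to move; the robot and the scene stay as the last step left them, time stands still between calls to the robot, and variables do not carry over. Pictures are saved under pics/ and viewed, at most 10 in all, crops included, and the job is handed in when it is done.

Besides the shell and the picture viewer there is one more tool, called after "Call:" as name(argument=value, ...) on one line, values as JSON. send_rows: Moves the arm, as the interface text tells. Its arguments: {"type":"object","properties":{"grip":{"type":"array"},"xyz":{"type":"array"},"yaw":{"type":"array"},"grip_force":{"type":"number"}},"required":["grip","xyz","yaw"]}

```bash
ls; mkdir -p pics; cat > h.py <<'E'
import cv2,numpy as np
from workcell import env,eyes
def grab(n,f=None):
    g=eyes.grab_frame(n)
    if f: cv2.imwrite('pics/'+f,g['frame'][:,:,::-1])
    return g
def ray(g,uv):
    K=np.array([[g['fx'],0,g['cx']],[0,g['fy'],g['cy']],[0,0,1]])
    p=cv2.undistortPoints(np.array([[uv]],float),K,np.array(g['D'],float))[0,0]
    P=np.array(g['pose']); return P[:3,3],P[:3,:3]@np.array([p[0],p[1],1])
def onz(g,uv,z):
    o,d=ray(g,uv); return o+d*(z-o[2])/d[2]
def proj(g,X):
    K=np.array([[g['fx'],0,g['cx']],[0,g['fy'],g['cy']],[0,0,1]])
    P=np.linalg.inv(np.array(g['pose']))
    return cv2.projectPoints(np.array(X,float).reshape(-1,3),cv2.Rodrigues(P[:3,:3])[0],P[:3,3],K,np.array(g['D'],float))[0][:,0]
E
python3 - <<'E'
from h import *
import pickle
G={n:grab(n) for n in('scene','side','wrist')}
pickle.dump(G,open('g0.pkl','wb'))
cv2.imwrite('pics/a.png',np.vstack([cv2.resize(G['scene']['frame'],(480,300)),cv2.resize(G['side']['frame'],(480,300))])[:,:,::-1])
cv2.imwrite('pics/s.png',G['scene']['frame'][:,:,::-1]); cv2.imwrite('pics/w.png',G['wrist']['frame'][:,:,::-1]);cv2.imwrite('pics/d.png',G['side']['frame'][:,:,::-1])
for n in G: print(n,np.round(G[n]['pose'],2).tolist(),G[n]['fx'])
print(env.state())
E
```

```text
pics
scene [[0.72, -0.51, 0.47, -114.76], [-0.69, -0.51, 0.51, -875.4], [-0.02, -0.69, -0.72, 972.94], [0.0, 0.0, 0.0, 1.0]] 375.4291218658718
side [[-0.26, -0.46, 0.85, -640.12], [-0.97, 0.14, -0.22, 36.28], [-0.02, -0.88, -0.48, 702.82], [0.0, 0.0, 0.0, 1.0]] 440.19625917096687
wrist [[1.0, 0.0, -0.0, 575.69], [0.0, -0.96, -0.27, 77.26], [-0.0, 0.27, -0.96, 382.81], [0.0, 0.0, 0.0, 1.0]] 326.9428744254689
{'time_s': 0.15, 'qpos': array([-1.14553062e+00,  1.83434423e+01,  8.96896738e+01,  1.27404284e-03,
        7.20422144e+01, -1.14792310e+00]), 'qvel': array([ 0.02113726, -0.12587451, -0.21513172,  0.08225231, -0.06782009,
       -0.01485753]), 'effort': array([-5.72294630e-04, -4.12774551e+01, -2.32154489e+01,  7.26667210e-02,
        4.33494255e-02, -9.00343002e-05]), 'ee_pos': array([5.74635550e+02, 1.90194532e-02, 2.13315827e+02]), 'ee_rot': array([-1.79924709e+02, -2.72036516e-03,  9.00019971e+01]), 'force': array([ 0.44764498, -0.26604963, -0.26712864]), 'torque': array([-0.0285106 ,  0.01756333, -0.00969733]), 'gripper_force': 0.0, 'gripper_width': 91.13502421642514}
```

View pics/s.png

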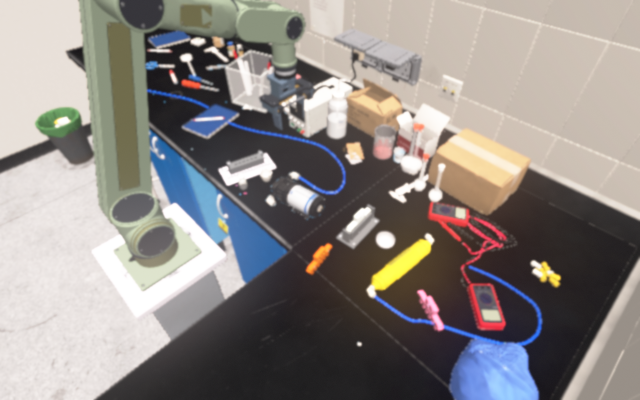

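View pics/d.png

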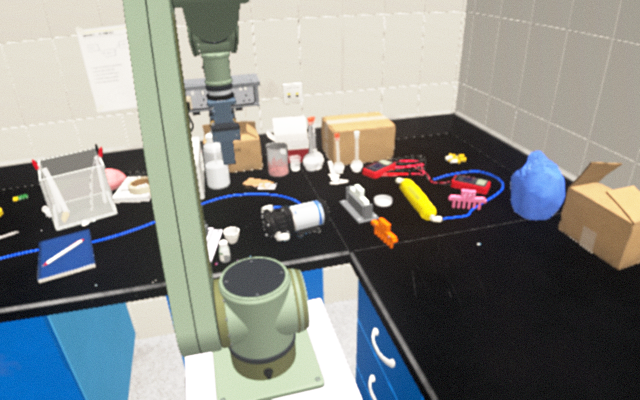

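Candidates for the comb (scene view): white comb in the grey stand (358,222), orange comb lying at (319,258), pink comb at (430,309). I choose the white one in the stand. The bed with its block is at (247,165), the dish at (385,240). I'll check these in a close crop.

```bash
python3 - <<'E'
from h import *
import pickle
G=pickle.load(open('g0.pkl','rb'))
s=G['scene']['frame'];d=G['side']['frame']
a=cv2.resize(s[195:255,325:405],(400,300),interpolation=2)
b=cv2.resize(s[140:200,210:290],(400,300),interpolation=2)
c=cv2.resize(d[170:230,325:405],(400,300),interpolation=2)
e=cv2.resize(d[215:275,190:270],(400,300),interpolation=2)
cv2.imwrite('pics/c1.png',np.vstack([np.hstack([a,b]),np.hstack([c,e])])[:,:,::-1])
g=G['scene']
print('stand',onz(g,(358,226),40),'bed',onz(g,(247,166),20),'dish',onz(g,(385,240),10))
print(onz(G['side'],(357,203),40))
E
```

```text
stand [ 504.63727734 -399.51211122   40.        ] bed [439.38559932 111.92273316  20.        ] dish [ 542.25914606 -483.71584771   10.        ]
[ 497.48043879 -374.85424423   40.        ]
```

View pics/c1.png

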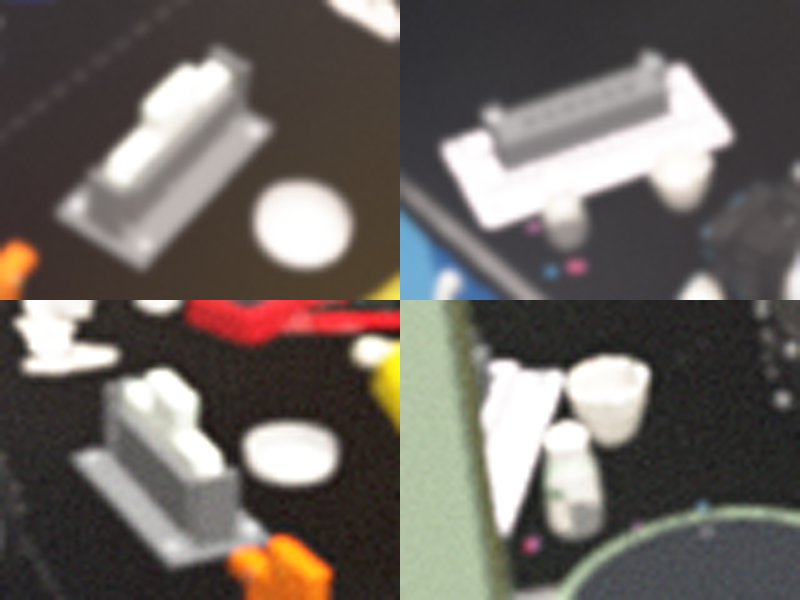

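The crops confirm it: the white comb stands in the grey stand, tab top at scene (361.6,213.4) and side (359.4,187). The bed is at scene ~(247,165), with the posts at (229,163) and (260,152). The vial and crucible stand at its near side.

```bash
python3 - <<'E'
from h import *
import pickle
G=pickle.load(open('g0.pkl','rb'))
g=G['scene']
a=onz(g,(348,230),60);b=onz(g,(369.4,209),60)
print('bar',a,b,np.degrees(np.arctan2(*(b-a)[[1,0]])))
print('tab',onz(g,(361.6,213.4),84),onz(G['side'],(359.4,187),84))
c=[onz(g,(210+x/5,140+y/5),6) for x,y in[(40,150),(280,65),(335,135),(88,228)]]
print(np.round(c),np.mean(c,0)); 
for i,j in((1,0),(2,3)): print(np.degrees(np.arctan2(*(c[i]-c[j])[[1,0]])))
s=onz(G['side'],(190+170/5,215+135/5),60);print('vial cap',s)
E
```

```text
bar [ 457.22135952 -398.56342934   60.        ] [ 571.74302125 -387.88541632   60.        ] 5.326863997571582
tab [ 522.01613706 -395.60731862   84.        ] [ 517.82949351 -389.09672035   84.        ]
[[354. 187.   6.]
 [550. 136.   6.]
 [527.  38.   6.]
 [330.  88.   6.]] [440.2175668  112.60061476   6.        ]
-14.548222272954188
-14.214668140454318
vial cap [365.35308255  43.85684808  60.        ]
```

Call:
send_rows(grip=[0.2,0.2,0.2,0.2,0.2,0.2,0.2,0.2], xyz=[[-0.005,-0.035,0],[-0.01,-0.07,0],[-0.015,-0.105,0],[-0.02,-0.14,0],[-0.025,-0.175,0],[-0.03,-0.21,0],[-0.035,-0.245,0],[-0.04,-0.28,0]], yaw=[-7,-14,-21,-28,-35,-42,-49,-56])

```text
time_s: 0.82
ee_pos: [534.3, -281.6, 213.7]
ee_rot: [-180.0, 0.0, 33.6]
force: [1.0, 0.6, -0.0]
gripper_width: 54.7
gripper_force: 0.0
```

Call:
send_rows(grip=[0.2,0.2,0.2,0.2,0.2,0.2,0.2,0.2], xyz=[[-0.004,-0.03,0],[-0.008,-0.06,0],[-0.012,-0.09,0],[-0.016,-0.113,0],[-0.016,-0.113,0],[-0.016,-0.113,0],[-0.016,-0.113,0],[-0.016,-0.113,0]], yaw=[-7,-14,-21,-28,-29,-29,-29,-29])

```text
time_s: 1.48
ee_pos: [519.2, -391.8, 213.9]
ee_rot: [-180.0, 0.0, 5.1]
force: [-0.1, -0.4, 0.1]
gripper_width: 54.7
gripper_force: 0.0
```

```bash
python3 - <<'E'
from h import *
import pickle
g=grab('wrist','w1.png');pickle.dump(g,open('g1.pkl','wb'))
s=env.state();print(s['time_s'],s['ee_pos'],s['ee_rot'],np.round(g['pose'],2).tolist())
E
```

```text
1.5333 [ 519.31998927 -391.74447797  214.06334442] [-1.79979634e+02  1.71761242e-03  5.12925011e+00] [[0.09, -0.96, -0.27, 597.42], [-1.0, -0.09, -0.02, -385.36], [-0.0, 0.27, -0.96, 383.47], [0.0, 0.0, 0.0, 1.0]]
```

View pics/w1.png

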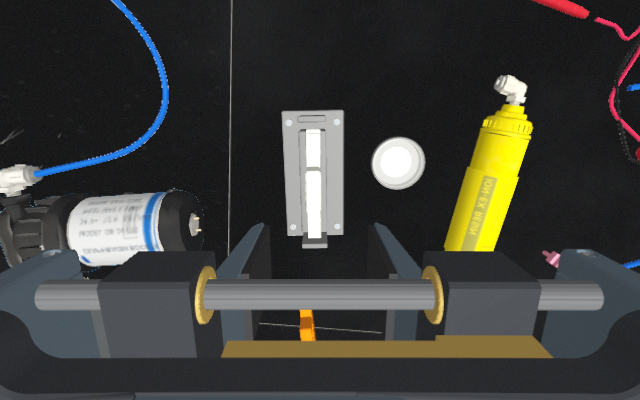

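The wrist view shows the white comb in the stand. The bar and tab are a white strip near (313,128–238), the base corners are at about (283,110), (342,110), (341,235) and (287,235), and the dish is at (398,162).

```bash
python3 - <<'E'
from h import *
import pickle
g=pickle.load(open('g1.pkl','rb'));f=g['frame']
m=(f.min(2)>225).astype(np.uint8); m[:,:290]=0;m[:,335:]=0;m[:120]=0;m[245:]=0
for r in range(124,244,4):
    c=np.where(m[r])[0]; print(r,(c.min(),c.max()) if len(c) else None,f[r,313])
print(*[onz(g,p,6)[:2].round(1) for p in[(283,110),(342,110),(341,235),(287,235)]])
cv2.imwrite('pics/c2.png',cv2.resize(f[100:250,270:360],(480,800),interpolation=2)[:600*2:,:,::-1][:, :])
E
```

```text
124 None [182 183 181]
128 None [187 187 184]
132 (np.int64(306), np.int64(319)) [255 255 255]
136 (np.int64(306), np.int64(319)) [255 255 255]
140 (np.int64(306), np.int64(319)) [255 255 255]
144 (np.int64(306), np.int64(319)) [255 255 255]
148 (np.int64(306), np.int64(319)) [255 255 255]
152 (np.int64(306), np.int64(319)) [255 255 255]
156 (np.int64(306), np.int64(319)) [255 255 255]
160 (np.int64(307), np.int64(319)) [255 255 255]
164 (np.int64(307), np.int64(319)) [255 255 255]
168 None [168 169 161]
172 (np.int64(307), np.int64(319)) [255 255 255]
176 (np.int64(306), np.int64(320)) [255 255 255]
180 (np.int64(306), np.int64(320)) [255 255 255]
184 (np.int64(306), np.int64(320)) [255 255 255]
188 (np.int64(306), np.int64(320)) [255 255 255]
192 (np.int64(307), np.int64(320)) [255 255 255]
196 (np.int64(307), np.int64(320)) [255 255 255]
200 (np.int64(307), np.int64(320)) [255 255 255]
204 (np.int64(307), np.int64(320)) [255 255 255]
208 (np.int64(307), np.int64(320)) [255 255 255]
212 (np.int64(307), np.int64(319)) [255 255 255]
216 (np.int64(308), np.int64(319)) [255 255 255]
220 (np.int64(308), np.int64(320)) [255 255 255]
224 (np.int64(308), np.int64(320)) [255 255 255]
228 (np.int64(308), np.int64(320)) [255 255 255]
232 (np.int64(308), np.int64(320)) [255 255 255]
236 (np.int64(308), np.int64(320)) [255 255 255]
240 None [88 89 88]
[ 593.  -345.4] [ 598.9 -410.6] [ 451.1 -425.7] [ 445.1 -359.3]
```

```bash
python3 - <<'E'
from h import *
import pickle
g=pickle.load(open('g1.pkl','rb'))
b=[(593,-345.4),(598.9,-410.6),(451.1,-425.7),(445.1,-359.3)]; b=np.array(b);print(b.mean(0),[np.degrees(np.arctan2(*(b[i]-b[j])[::-1])) for i,j in((0,3),(1,2))])
p=onz(g,(313.3,171),84);q=onz(g,(313.7,212),84);print(p,q,(p+q)/2,np.linalg.norm(p-q))
p=onz(g,(313,131),60);q=onz(g,(314.3,239),60);print(p,q,(p+q)/2,np.linalg.norm(p-q),np.degrees(np.arctan2(*(p-q)[[1,0]])))
E
```

```text
[ 522.025 -385.25 ] [np.float64(5.369025452604761), np.float64(5.833388806726428)]
[ 542.14945855 -384.87273671   84.        ] [ 502.48125465 -388.67366606   84.        ] [ 522.3153566  -386.77320138   84.        ] 39.84988663966605
[ 576.72848253 -381.18506675   60.        ] [ 464.96365483 -392.1651589    60.        ] [ 520.84606868 -386.67511282   60.        ] 112.30289014386487 5.610893869147885
```

Call:
send_rows(grip=[0.2,0.2,0.2,0.2,0.2,0.2,0.2,0.2], xyz=[[0.002,0.005,-0.025],[0.002,0.005,-0.05],[0.002,0.005,-0.075],[0.002,0.005,-0.1],[0.002,0.005,-0.125],[0.002,0.005,-0.145],[0.002,0.005,-0.16],[0.002,0.005,-0.16]], yaw=[0.6,0.6,0.6,0.6,0.6,0.6,0.6,0.6])

```text
time_s: 2.2
ee_pos: [519.4, -385.4, 50.6]
ee_rot: [-179.7, 0.3, 5.7]
force: [0.3, 0.2, -0.1]
gripper_width: 54.8
gripper_force: 0.0
```

```bash
python3 - <<'E'
from h import *
g=grab('wrist');f=g['frame']
cv2.imwrite('pics/w2.png',f[60:380,120:520,::-1])
s=env.state();print(s['time_s'],s['ee_pos'],s['ee_rot'],s['force'])
E
```

```text
2.25 [ 520.43787444 -386.31429119   52.58907394] [-1.79853066e+02  1.55128834e-01  5.70102997e+00] [ 1.01434773 -0.22588889 -0.38860183]
```

View pics/w2.png

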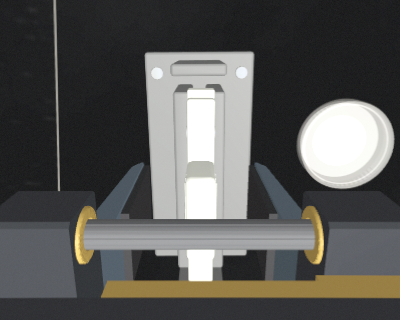

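The tab lies centred between the open fingers at about (200,220) in the crop, so I close.

Call:
send_rows(grip=[-0.3,-0.7,-0.7,-0.7,-0.7,-0.7,-0.7,-0.7], xyz=[[0,0,0],[0,0,0],[0,0,0],[0,0,0],[0,0,0],[0,0,0],[0,0,0],[0,0,0]], yaw=[0,0,0,0,0,0,0,0], grip_force=30)

```text
time_s: 2.92
ee_pos: [520.9, -386.8, 54.3]
ee_rot: [-179.9, 0.0, 5.6]
force: [-0.2, 5.0, 4.0]
gripper_width: 13.6
gripper_force: 21.9
```

Call:
send_rows(grip=[-0.7,-0.7,-0.7,-0.7,-0.7,-0.7,-0.7,-0.7], xyz=[[0,0.0005,0.004],[0,0.0005,0.01],[0,0.0005,0.02],[0,0.0005,0.035],[0,0.0005,0.055],[0,0.0005,0.08],[0,0.0005,0.11],[0,0.0005,0.13]], yaw=[0,0,0,0,0,0,0,0])

```text
time_s: 3.58
ee_pos: [521.9, -389.0, 188.0]
ee_rot: [179.7, -0.2, 5.6]
force: [0.6, -0.1, -1.3]
gripper_width: 13.5
gripper_force: 22.4
```

Call:
send_rows(grip=[-0.7,-0.7,-0.7,-0.7,-0.7,-0.7,-0.7,-0.7], xyz=[[-0.004,0.025,0.01],[-0.01,0.06,0.01],[-0.015,0.095,0.01],[-0.02,0.13,0.01],[-0.025,0.165,0.01],[-0.03,0.2,0.01],[-0.035,0.235,0.01],[-0.04,0.27,0.01]], yaw=[-1,-2,-3,-4,-5,-6,-8,-10])

```text
time_s: 4.25
ee_pos: [481.1, -116.8, 195.2]
ee_rot: [179.9, -0.2, -4.5]
force: [0.8, 0.1, -0.6]
gripper_width: 13.7
gripper_force: 22.4
```

Call:
send_rows(grip=[-0.7,-0.7,-0.7,-0.7,-0.7,-0.7,-0.7,-0.7], xyz=[[-0.005,0.035,0],[-0.01,0.07,0],[-0.016,0.105,0],[-0.022,0.14,0],[-0.028,0.175,0],[-0.034,0.21,0],[-0.04,0.245,0],[-0.044,0.27,0]], yaw=[-1,-2,-3,-4,-6,-8,-9,-10])

```text
time_s: 4.92
ee_pos: [437.2, 154.7, 195.3]
ee_rot: [-179.9, -0.2, -14.4]
force: [0.5, -0.7, -1.3]
gripper_width: 14.1
gripper_force: 22.4
```

Call:
send_rows(grip=[-0.7,-0.7,-0.7,-0.7,-0.7,-0.7], xyz=[[0,0.015,0],[0,0.025,0],[0,0.029,0],[0,0.029,0],[0,0.029,0],[0,0.029,0]], yaw=[0,0,0,0,0,0])

```text
time_s: 5.42
ee_pos: [437.2, 180.5, 194.0]
ee_rot: [180.0, -0.0, -14.5]
force: [-0.2, -1.2, -1.3]
gripper_width: 13.8
gripper_force: 22.4
```

```bash
python3 - <<'E'
from h import *
import pickle
g=grab('wrist','w3.png');pickle.dump(g,open('g3.pkl','wb'))
s=env.state();print(s['time_s'],s['ee_pos'],s['ee_rot'],s['force'])
E
```

```text
5.4667 [437.20212527 180.47994045 194.00640986] [ 1.79970464e+02 -9.61462678e-03 -1.44800984e+01] [ 1.79684205  0.75215477 -1.46540742]
```

View pics/w3.png

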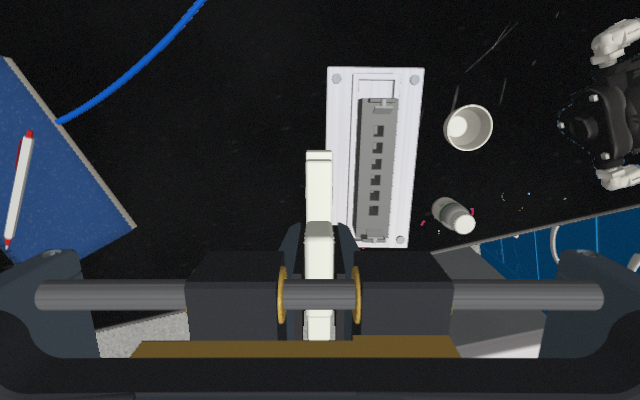

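The wrist view shows the held comb (bar end at about (318,152), tab far edge at about (318,222)) beside the bed. The six dark slots run from (380,130) to (373,211), and the plate corners are at (329,67), (423,68), (408,246) and (326,~243).

```bash
python3 - <<'E'
from h import *
import pickle
g=pickle.load(open('g3.pkl','rb'));f=g['frame'];gr=cv2.cvtColor(f,cv2.COLOR_RGB2GRAY)
m=(gr<75).astype(np.uint8); 
n,l,st,c=cv2.connectedComponentsWithStats(m)
S=[]
for i in range(1,n):
    x,y,w,h,a=st[i]
    if 360<x<395 and 110<y<225 and a>15 and a<300: print(st[i].tolist(),np.round(onz(g,(x+w-.5,y-.5),44)[:2],1),np.round(onz(g,c[i],44)[:2],1))
# tab/bar edges profile along col 318
print([ (r,int(gr[r,318])) for r in range(146,160)]); print([(r,int(gr[r,318])) for r in range(216,232)])
s=[np.where(gr[r,295:345]>190)[0]+295 for r in(170,200,235)];print([(a.min(),a.max()) for a in s])
cv2.imwrite('pics/c3.png',cv2.resize(f[90:250,340:430],(450,800),interpolation=2)[:,:,::-1][:600] if 0 else cv2.resize(f[88:248,330:430],(375,600),interpolation=2)[:,:,::-1])
E
```

```text
[374, 126, 9, 10, 55] [483.8 105.8] [479.5 109.5]
[373, 143, 9, 10, 63] [468.3 109.9] [463.8 114.2]
[372, 159, 9, 10, 63] [453.4 113.9] [448.7 118.4]
[371, 175, 9, 10, 67] [438. 118.] [433.4 122.7]
[371, 191, 8, 9, 65] [422.3 122.3] [418.4 127. ]
[370, 206, 8, 9, 67] [407.1 126.4] [403.3 131.3]
[(146, 15), (147, 19), (148, 20), (149, 34), (150, 129), (151, 158), (152, 222), (153, 239), (154, 238), (155, 237), (156, 237), (157, 237), (158, 235), (159, 163)]
[(216, 236), (217, 236), (218, 236), (219, 236), (220, 236), (221, 126), (222, 128), (223, 126), (224, 127), (225, 127), (226, 127), (227, 128), (228, 128), (229, 128), (230, 129), (231, 128)]Traceback (most recent call last):
  File "<stdin>", line 12, in <module>
    return umr_minimum(a, axis, None, out, keepdims, initial, where)
ValueError: zero-size array to reduction operation minimum which has no identity
```

```bash
python3 - <<'E'
from h import *
import pickle
g=pickle.load(open('g3.pkl','rb'));f=g['frame'];gr=cv2.cvtColor(f,cv2.COLOR_RGB2GRAY)
cv2.imwrite('pics/c3.png',cv2.resize(np.hstack([f[88:248,330:430],f[140:300,270:370]]),(750,600),interpolation=2)[:,:,::-1])
tcp=np.array([437.2,180.5]);a=np.radians(-14.48);u=np.array([np.cos(a),np.sin(a)]);v=np.array([-u[1],u[0]])
for p,z in[((318,220.5),199.7),((318,158.5),199.7),((318,151.5),199.7)]:
    d=onz(g,p,z)[:2]-tcp; print('comb',p,d@u,d@v)
for r in(170,200,216,240,250): print(r,np.where(gr[r,295:345]>170)[0][[0,-1]]+295 if (gr[r,295:345]>170).any() else 0)
# slot bbox centres in frame of TCP
for p in[(378,130.5),(377,147.5),(376,163.5),(375,179.5),(374.5,195),(373.5,210)]:
    d=onz(g,p,44)[:2]-tcp; print('slot',(d@u).round(1),(d@v).round(1))
m=(gr>175).astype(np.uint8);m[:,:326]=0;m[:,426:]=0;m[:60]=0;m[249:]=0
cn=max(cv2.findContours(m,0,1)[0],key=cv2.contourArea)
w=np.array([onz(g,p[0],6)[:2] for p in cn],np.float32)
h=cv2.convexHull(w);print(cv2.minAreaRect(w))
E
```

```text
comb (318, 220.5) 21.912074597879133 0.33783353067912797
comb (318, 158.5) 54.80271192233987 0.35769293951316244
comb (318, 151.5) 58.300975035236924 0.3597915962792349
170 [306 344]
200 [306 344]
216 [306 344]
240 [306 332]
250 [305 332]
slot 59.1 -56.6
slot 43.0 -56.5
slot 27.4 -56.3
slot 11.4 -56.1
slot -4.6 -56.3
slot -20.4 -56.1
((443.5104064941406, 121.01043701171875), (98.15728759765625, 197.13873291015625), 74.75662231445312)
```

View pics/c3.png

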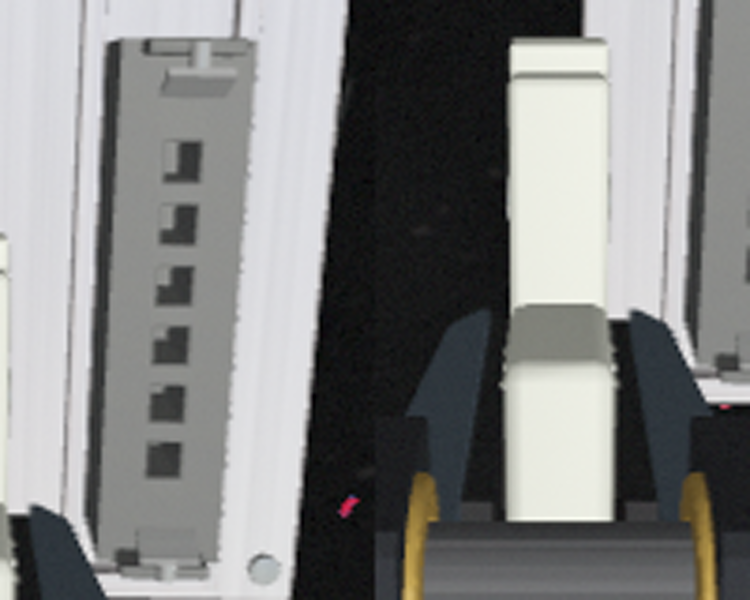

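The crops show six slots between (182,162) and (164,461) in the left crop, sprung catches at both ends, and the comb straight in the fingers. The slot row centre is 19.2 mm along the comb and −56.6 mm across from the comb.

Call:
send_rows(grip=[-0.7,-0.7,-0.7,-0.7,-0.7,-0.7,-0.7,-0.7], xyz=[[0.0022,-0.03,0],[0.0044,-0.0596,0],[0.0044,-0.0596,-0.02],[0.0044,-0.0596,-0.04],[0.0044,-0.0596,-0.06],[0.0044,-0.0596,-0.08],[0.0044,-0.0596,-0.095],[0.0044,-0.0596,-0.102]], yaw=[-0.4,-0.4,-0.4,-0.4,-0.4,-0.4,-0.4,-0.4])

```text
time_s: 6.13
ee_pos: [440.2, 120.7, 90.2]
ee_rot: [179.9, 0.2, -14.9]
force: [0.2, -1.2, -1.8]
gripper_width: 14.0
gripper_force: 22.4
```

Call:
send_rows(grip=[-0.7,-0.7,-0.7,-0.7,-0.7,-0.7], xyz=[[0,0,0],[0,0,0],[0,0,0],[0,0,0],[0,0,0],[0,0,0]], yaw=[0,0,0,0,0,0])

```text
time_s: 6.63
ee_pos: [441.8, 122.0, 92.6]
ee_rot: [-180.0, -0.1, -14.8]
force: [-0.5, 0.4, -2.0]
gripper_width: 13.8
gripper_force: 22.4
```

```bash
python3 - <<'E'
from h import *
g=grab('scene');w=grab('wrist')
cv2.imwrite('pics/s4.png',np.hstack([cv2.resize(g['frame'][125:205,210:290],(400,400),interpolation=2),cv2.resize(w['frame'][60:260,220:420],(400,400),interpolation=2)])[:,:,::-1])
s=env.state();print(s['time_s'],s['ee_pos'],s['ee_rot'],s['force'])
E
```

```text
6.7333 [441.58753965 121.99861337  92.34170997] [-1.79983001e+02 -3.79265630e-02 -1.47941442e+01] [ 0.54709371 -0.22744392 -1.29009545]
```

View pics/s4.png

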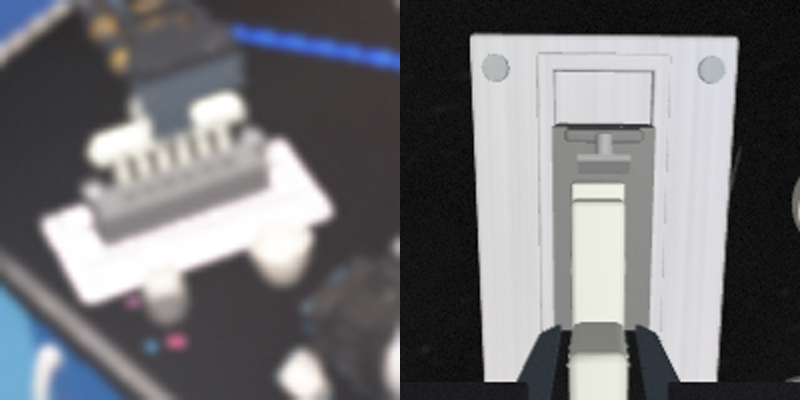

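Both views show the teeth hanging just above the slots. In the wrist crop the bar (centre ≈ x 598) sits about 1.3 mm left of the block centre (≈ 604), which agrees with y having settled 1.1 mm off. I correct that and feel downward.

Call:
send_rows(grip=[-0.7,-0.7,-0.7,-0.7,-0.7,-0.7,-0.7,-0.7], xyz=[[-0.0003,-0.0013,0],[-0.0003,-0.0013,-0.003],[-0.0003,-0.0013,-0.006],[-0.0003,-0.0013,-0.008],[-0.0003,-0.0013,-0.01],[-0.0003,-0.0013,-0.0115],[-0.0003,-0.0013,-0.013],[-0.0003,-0.0013,-0.0135]], yaw=[0,0,0,0,0,0,0,0])

```text
time_s: 7.4
ee_pos: [441.0, 120.6, 78.2]
ee_rot: [180.0, 0.0, -14.8]
force: [0.1, 1.1, -1.5]
gripper_width: 14.0
gripper_force: 22.4
```

No contact, and the tips are about 2 mm below the block's top, so I carry on gently.

Call:
send_rows(grip=[-0.7,-0.7,-0.7,-0.7,-0.7,-0.7], xyz=[[0,0,-0.001],[0,0,-0.002],[0,0,-0.003],[0,0,-0.004],[0,0,-0.005],[0,0,-0.006]], yaw=[0,0,0,0,0,0])

```text
time_s: 7.9
ee_pos: [441.2, 120.6, 72.4]
ee_rot: [180.0, -0.0, -14.8]
force: [-0.4, -0.7, -2.0]
gripper_width: 13.9
gripper_force: 22.4
```

Call:
send_rows(grip=[-0.7,-0.7,-0.7,-0.7,-0.7,-0.7,-0.7,-0.7], xyz=[[0,0,-0.001],[0,0,-0.002],[0,0,-0.003],[0,0,-0.004],[0,0,-0.005],[0,0,-0.006],[0,0,-0.007],[0,0,-0.008]], yaw=[0,0,0,0,0,0,0,0], grip_force=50)

```text
time_s: 8.57
ee_pos: [441.6, 120.7, 64.8]
ee_rot: [-180.0, -0.1, -14.8]
force: [-0.6, -0.2, 5.1]
gripper_width: 13.5
gripper_force: 22.5
```

Call:
send_rows(grip=[-0.7,-0.7,-0.7,-0.7,-0.7,-0.7,-0.7,-0.7], xyz=[[0,0,-0.001],[0,0,-0.002],[0,0,-0.003],[0,0,-0.004],[0,0,-0.005],[0,0,-0.006],[0,0,-0.007],[0,0,-0.008]], yaw=[0,0,0,0,0,0,0,0])

```text
time_s: 9.23
ee_pos: [441.3, 120.7, 56.5]
ee_rot: [-180.0, -0.0, -14.8]
force: [0.0, 0.0, 1.9]
gripper_width: 14.2
gripper_force: 22.4
```

Call:
send_rows(grip=[-0.7,-0.7,-0.7,-0.7,-0.7,-0.7], xyz=[[0,0,-0.001],[0,0,-0.002],[0,0,-0.003],[0,0,-0.0035],[0,0,-0.004],[0,0,-0.004]], yaw=[0,0,0,0,0,0])

```text
time_s: 9.73
ee_pos: [440.4, 120.4, 52.3]
ee_rot: [179.9, 0.1, -14.8]
force: [-1.8, -0.5, 0.5]
gripper_width: 14.1
gripper_force: 22.5
```

Call:
send_rows(grip=[-0.7,-0.7,-0.7,-0.7], xyz=[[0,0,-0.0005],[0,0,-0.001],[0,0,-0.001],[0,0,-0.001]], yaw=[0,0,0,0])

```text
time_s: 10.07
ee_pos: [440.4, 120.4, 52.2]
ee_rot: [180.0, 0.1, -14.8]
force: [-4.9, -0.7, 10.2]
gripper_width: 13.5
gripper_force: 22.5
```

```bash
python3 - <<'E'
from h import *
g=grab('scene');w=grab('wrist')
cv2.imwrite('pics/s5.png',np.hstack([cv2.resize(g['frame'][125:205,210:290],(400,400),interpolation=2),cv2.resize(w['frame'][60:260,220:420],(400,400),interpolation=2)])[:,:,::-1])
s=env.state();print(s['time_s'],s['ee_pos'],s['ee_rot'],s['force'])
E
```

```text
10.1667 [440.41966551 120.38526076  52.23665841] [ 1.79957938e+02  5.42113295e-02 -1.47965763e+01] [-4.47550574 -0.79130964 10.7680485 ]
```

View pics/s5.png

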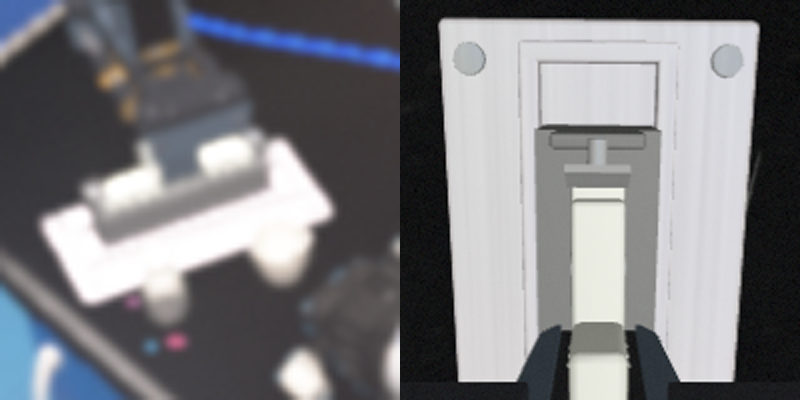

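The comb's bar lies on the block with the far catch hooked over the lug, and it stops at the expected home height. One firmer but limited press, easing the sideways load, will make sure.

Call:
send_rows(grip=[-0.7,-0.7,-0.7,-0.7], xyz=[[-0.0004,0,-0.0003],[-0.0004,0,-0.0007],[-0.0004,0,-0.001],[-0.0004,0,-0.001]], yaw=[0,0,0,0])

```text
time_s: 10.5
ee_pos: [440.4, 120.4, 52.2]
ee_rot: [180.0, 0.0, -14.8]
force: [-5.0, -1.8, 18.2]
gripper_width: 13.7
gripper_force: 22.6
```

Call:
send_rows(grip=[-0.7,-0.7,-0.3,-0.3,-0.3,-0.3], xyz=[[0,0,0.001],[0,0,0.0015],[0,0,0.0015],[0,0,0.0015],[0,0,0.0015],[0,0,0.0015]], yaw=[0,0,0,0,0,0])

```text
time_s: 11.0
ee_pos: [440.8, 120.6, 51.7]
ee_rot: [180.0, 0.0, -14.8]
force: [0.5, 0.0, 0.5]
gripper_width: 31.5
gripper_force: 0.0
```

Call:
send_rows(grip=[-0.3,-0.3,-0.3,-0.3,-0.3,-0.3,-0.3,-0.3], xyz=[[0,0,0.005],[0,0,0.015],[0,0,0.03],[0,0,0.05],[0,0,0.07],[0,0,0.09],[0,0,0.11],[0,0,0.12]], yaw=[0,0,0,0,0,0,0,0])

```text
time_s: 11.67
ee_pos: [441.8, 120.9, 174.6]
ee_rot: [-179.9, -0.2, -14.8]
force: [1.2, 1.2, -0.1]
gripper_width: 32.0
gripper_force: 0.0
```

Call:
send_rows(grip=[-0.3,-0.3,-0.3,-0.3,-0.3], xyz=[[0.007,0.03,0],[0.013,0.05,0],[0.013,0.05,0],[0.013,0.05,0],[0.013,0.05,0]], yaw=[0,0,0,0,0])

```text
time_s: 12.08
ee_pos: [453.2, 170.1, 171.8]
ee_rot: [179.9, 0.0, -14.8]
force: [0.0, 0.2, 0.5]
gripper_width: 32.0
gripper_force: 0.0
```

```bash
python3 - <<'E'
from h import *
g=grab('scene');w=grab('wrist')
cv2.imwrite('pics/s6.png',np.hstack([cv2.resize(g['frame'][125:205,210:290],(400,400),interpolation=2),cv2.resize(w['frame'][40:240,280:480],(400,400),interpolation=2)])[:,:,::-1])
s=env.state();print(s['time_s'],s['ee_pos'],s['force'])
E
```

```text
12.1833 [453.24351425 169.83260474 171.83873643] [-0.36310061 -0.00331743  0.38503422]
```

View pics/s6.png

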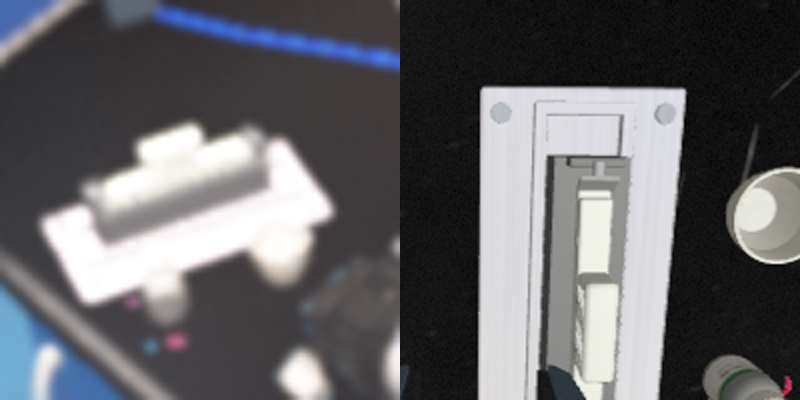

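It looks home: the bar is flat, the catches are over the lugs, and the bystanders are untouched. As a cheap check of height and seating, I'll press the tab's top with closed fingers; touch is expected at TCP z ≈ 82.

Call:
send_rows(grip=[-1,-1,-1,-1,-1,-1,-1,-1], xyz=[[-0.006,-0.025,0],[-0.0125,-0.049,0],[-0.0125,-0.049,-0.02],[-0.0125,-0.049,-0.04],[-0.0125,-0.049,-0.06],[-0.0125,-0.049,-0.075],[-0.0125,-0.049,-0.082],[-0.0125,-0.049,-0.085]], yaw=[0,0,0,0,0,0,0,0])

```text
time_s: 12.85
ee_pos: [440.3, 120.9, 86.0]
ee_rot: [179.9, 0.1, -14.8]
force: [-0.2, -0.3, 0.9]
gripper_width: 0.8
gripper_force: 0.0
```

Call:
send_rows(grip=[-1,-1,-1,-1,-1,-1], xyz=[[0,0,-0.001],[0,0,-0.002],[0,0,-0.003],[0,0,-0.003],[0,0,-0.003],[0,0,-0.003]], yaw=[0,0,0,0,0,0])

```text
time_s: 13.35
ee_pos: [441.4, 121.7, 84.4]
ee_rot: [-180.0, -0.0, -14.8]
force: [0.5, 0.4, 0.3]
gripper_width: 0.6
gripper_force: 0.0
```

Call:
send_rows(grip=[-1,-1,-1,-1,-1,-1], xyz=[[0,0,-0.0006],[0,0,-0.0012],[0,0,-0.0018],[0,0,-0.0024],[0,0,-0.003],[0,0,-0.003]], yaw=[0,0,0,0,0,0])

```text
time_s: 13.85
ee_pos: [441.3, 121.7, 82.2]
ee_rot: [-180.0, -0.0, -14.8]
force: [-3.1, -0.5, 10.6]
gripper_width: 0.2
gripper_force: 5.6
```

Call:
send_rows(grip=[-1,-1,-1,-1], xyz=[[0,0,-0.0005],[0,0,-0.001],[0,0,-0.001],[0,0,-0.001]], yaw=[0,0,0,0])

```text
time_s: 14.18
ee_pos: [441.3, 121.8, 82.2]
ee_rot: [-180.0, -0.0, -14.8]
force: [-5.3, -0.3, 18.7]
gripper_width: 0.3
gripper_force: 9.5
```

Call:
send_rows(grip=[-1,-1,-1,-1,-1,-1,-1,-1], xyz=[[0,0,0.005],[0,0,0.02],[0,0,0.04],[0,0,0.06],[0,0,0.08],[0,0,0.1],[0,0,0.1],[0,0,0.1]], yaw=[0,0,0,0,0,0,0,0])

```text
time_s: 14.85
ee_pos: [441.7, 121.7, 180.6]
ee_rot: [-179.9, -0.1, -14.8]
force: [0.8, -0.6, -0.1]
gripper_width: 0.4
gripper_force: 0.0
```

The stop at 82.2 mm is solid at 19 N, so the comb is home.

```bash
python3 -c "
from workcell import env
print(env.job_done())"
```

```text
the job is handed in; nothing more can be done
None
```

The white comb is pressed home in the slotted block, released and handed in after about 15 s of robot time; pressing its tab with 19 N met a solid stop at home height (82.2 mm, 82 expected), and the crucible, vial and dish were not touched.

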